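# Unlock the telescopic bag hanger and hold its mast extended

## Robot

A 7-joint arm with a two-finger parallel gripper is mounted at the origin on a cart in front of the work surface, level with it; the furniture and walls round the work are solid. World frame = base frame: x ahead of the robot, y to its left, z up, the work surface at z = 0. Lengths are in m, angles in rad, forces in N, time in s.
With the tool pointing down it reaches from about 0.425 to 0.925 m from the base axis. Payload 6.8 kg.
Tool frame: the origin (TCP) lies between the finger pads; the fingertips stand r.tip_extent ahead of it and the grasp point (between the pads) lies 5 mm behind it (r.tip_extent is the distance from the TCP to the fingertips, in m); y points along the fingers, x is the direction in which the jaws open and shut, and the axes are right-handed (so a half turn about y gives the same grasp; the last joint's range is limited). The gripper opens to 85 mm and grips with 20 to 120 N. Pads are 22 mm wide; open, the fingers measure 114 mm over their backs; the gripper's body (76 mm by 85 mm) begins 54 mm behind the grasp point. The pads swing forward as they close: fully open they stand 13 mm farther back than shut.
Start: joints at [-1.402, 0.477, 0.022, 1.555, -0.011, 1.109, -0.083], TCP at [0.184, 0.649, 0.245] pointing down, gripper open.
Joint ranges: [-2.96, 2.96], [-0.34, 2.1], [-1.41, 1.46], [0.24, 2.44], [-1.37, 4.51], [0.17, 1.92], [-2.96, 2.96]. Speed limits (rad/s): [2.39, 2.39, 3.14, 3.14, 3.14, 3.14, 3.14].

## Interface

Orientations are given as a rotation vector (axis times angle).
In Python, from bench import r gives the robot as it stands.
- The arm moves only by the tool send_rows, never from a script. Its argument "plan" is a list of rows, each a list of 5 numbers: the shift along the tool's x, y, z in cm, then the turn about the tool's y in degrees, then the opening, from 0 (shut) to 1 (fully open). In form: [[dx, dy, dz, spin, grip], ...]. A call has 1 to 12 rows; each row shifts and turns the commanded pose from where the row before left it, along the tool's axes as they then stand; what a row does not reach is not made up. A row lasts 1/8 s, in which the tool goes at most 62.5 mm and 10.7 degrees, less where a joint would pass 70% of its speed; a pose out of reach is approached as far as the arm can. A call is refused whole if a number of a shift passes 6.25 or a number of a turn 10.7, either way. A call with a gripper value outside its range is refused whole. The fingers move at their own pace and stop on an object; "force" is the grip in N (left out, the last holds). Time passes only in rows, so rows that do not move let the fingers close. It gives the time, the measured TCP pose, the force and the opening at its end, in the units of the state.
- r.get_obs(): the state, without advancing time (a new reading comes with each control period).
- r.grab_frame(name): name is "scene" or "top" or "wrist"; returns a dict with "image" (480x640x3 uint8, red, green, blue), "camera_matrix" (3x3 intrinsics, pixels), "cam_to_world" (4x4, takes a point from camera to world coordinates). Camera axes: x right, y down, z forward; pixel columns grow to the right and rows downward; lengths in m; the calibration is good to about 2 mm. A picture is of the moment at which its call begins. There is no depth.
- r.hand_in(): hands the job in, once; it reports no verdict.
Trained networks look in the newest picture that a camera, given by its name, has taken for a name from the list of things; names that differ only in an ending like _2 or _b are one class to them, and where a whole thing is asked for, a point or a joint stands for the part that bears it (a point fixed in the world has none). Each returns a list of dicts, best first, with "p" (0 to 1); they miss things now and then, are a little off and sometimes report something else, mostly with a low value. They report only what shows in the picture. A call takes as long as a camera call.
- r.recognise(camera, target): "rect" ([left, top, right, bottom] in pixels, round what is visible of it).
The state is a dict: "clock": time; "joints": joint angles; "qvel": joint speeds; "tau": joint torques, N m; "tcp_pos": TCP position; "orientation": TCP orientation; "contact_force": force on the tool from outside, world axes, zero at the start; "moment": the same for the moment, N m; "grip_width": finger opening in m.
Only numpy, scipy, OpenCV 4.12 (cv2) and the standard library are available. Lean on these libraries where they do the work, as an engineer would, in place of code of your own. Each camera call takes 0.05 s, during which the arm holds its last target.

## Task

Get the telescopic bag hanger on the desk ready for a bag: turn its lock knob fully anticlockwise to the end stop, then squeeze the release button on the mast's head and, keeping it pressed in, pull the mast straight up past its first stop to its second, final stop. The mast sinks back when let go, so finish while still holding the head with the button squeezed and the mast fully extended, and leave the small things around the hanger undisturbed.

Things in the scene. Friction and masses are not known exactly. Their poses are not given: they have to be found in the camera images.
- hanger_base: Fixed, immovable base of the bag hanger: white plate 120 (x) x 280 (y) x 16 mm, origin at the centre of its underside, on the desk. The steel telescopic mast stands at its local (0, +80 mm), the lock knob at (0, -80 mm) on a housing 52 x 52 mm, top 46 mm above the desk. Its local +x points away from the robot, turned up to 0.45 rad either way. Loose things lie 85 mm or more to its local -x and +x.
- knob_grip (a point): On the lock knob's vertical axis, 80 mm above the desk, the height to grip. The knob is a grey disc (46 mm across, top 57 mm above the desk) with an upright bar grip, 46 mm long, 12 mm thick, 56 to 92 mm above the desk. The bar lies 0.32 rad + the knob's joint value anticlockwise of the base's x axis.
- lock_knob (a joint): Angle of the lock knob, rad, grows anticlockwise seen from above; 1.8 = anticlockwise end stop (mast unlocked), 0 = clockwise end. Friction torque about 0.04 N m, stays where it is left. Starts between 0.5 and 1.0. Until it is near the anticlockwise end a bolt blocks the mast.
- mast_head (a point): Centre of the mast's head, a white block 34 (x) x 30 (y) x 45 (z) mm on a steel rod; starts 153.5 mm above the desk and rises with the mast, axes parallel to the base's. The fixed tube ends 28 mm below it. A bag hook sticks out on its local +y side to 60 mm from the centre, 17 mm below it, the upturned tip no higher than the centre.
- button_face (a point): Centre of the outer face of the release button, a grey block 22 mm wide, 30 mm tall, standing 7 mm out of the head's local -x face (24 mm from the head's centre, level with it). It is pressed towards local +x by squeezing the head between button and the opposite face: 41 mm across before, 36 mm when fully pressed.
- release_button (a joint): How far the release button is pressed, m; 0 = out, 0.005 = fully in. Spring: 2 N to start, 6 N fully in; it comes out when let go. Pressed less than about 0.003 it locks the lowered mast.
- mast (a joint): How far the mast is pulled up out of the base, m; 0 = lowered, first stop (a spring detent, felt as an extra pull of about 4 N) at about 0.045, second stop (solid end of travel) at 0.090. The mast pulls back down with about 4 to 7 N and sinks if let go, coming to rest at the first stop or on the catch at 0.014 until the button is pressed again.
- dropper_vial_a: small white dropper vial with a pointed cap, 23 mm across, 64 mm tall, standing beyond the hanger's mast side; loose, to be left alone; origin at its underside
- dropper_vial_b: second small white dropper vial with a pointed cap, 23 mm across, 64 mm tall, standing beyond the middle of the hanger; loose, to be left alone; origin at its underside
- date_stamp: wooden-handled hand stamp, 27 x 46 mm foot, 70 mm tall, standing beyond the hanger's knob side; loose, to be left alone; origin at its underside
- tweezers: metal tweezers, 14 x 130 x 9 mm, lying in front of the hanger; loose, to be left alone; origin at its underside
- marker_pen: white marker pen with dark cap, 17 x 135 x 16 mm, lying in front of the hanger; loose, to be left alone; origin at its underside

How it is judged:
By the outcome, as a careful person would: the job done as asked, in the order asked, and still so for the second after the job is handed in, while the arm keeps its last pose, push and grip.
It also fails if it takes over 48 s, if anything falls off the work surface, if the arm or the gripper's body presses on something with over 40 N, if the wrist force passes 120 N, or if a joint passes its speed limit or range.

## Working session

There is one attempt and no reset: what is moved stays moved. The work goes in short steps, Python scripts to look and compute and a tool call to move; the robot and the scene stay as the last step left them, time stands still between calls to the robot, and variables do not carry over. Pictures are saved under pics/ and viewed, and the job is handed in when it is done.

Besides the shell and the picture viewer there is one more tool, called after "Emit:" in YAML: its name, and indented under it one key for each argument. send_rows: Moves the arm, as the interface text tells. Its arguments: {"type":"object","properties":{"plan":{"type":"array","items":{"type":"array","items":{"type":"number"}}},"force":{"type":"number"}},"required":["plan"]}

```bash
ls; mkdir -p pics
python3 - <<'E'
from bench import r
import cv2
print(r.get_obs()); print(r.tip_extent)
for n in ["scene","top","wrist"]:
    f=r.grab_frame(n); cv2.imwrite(f"pics/{n}0.png",f["image"][:,:,::-1]); print(n,f["camera_matrix"].tolist(),f["cam_to_world"].round(4).tolist())
E
```

```text
pics
{'clock': 0.0, 'joints': array([-1.40211042,  0.47785035,  0.02236393,  1.55647385, -0.01147176,
        1.10927405, -0.08311416]), 'qvel': array([-5.23136094e-04, -7.08977601e-04,  1.69168893e-03, -6.08542998e-04,
        1.99517593e-03,  9.52655186e-04, -3.01791531e-05]), 'tau': array([ 2.91954648e-04, -5.96456945e+01,  1.60828941e+00, -2.81185806e+01,
        1.25150554e-02,  9.38710989e-03, -1.94174277e-05]), 'tcp_pos': array([0.18433302, 0.64874864, 0.24428302]), 'orientation': array([-1.32881694, -1.00195691,  1.00425987]), 'contact_force': array([-0.44875177, -0.16387798, -0.97754506]), 'moment': array([-0.01319039,  0.0264533 , -0.02264201]), 'grip_width': 0.08538075785805373}
0.014
scene [[546.2548294727541, 0.0, 312.98260425528355], [0.0, 546.2548294727541, 237.70646662366718], [0.0, 0.0, 1.0]] [[0.5719, -0.3302, 0.7509, -0.1187], [-0.8203, -0.225, 0.5258, -0.475], [-0.0047, -0.9167, -0.3996, 0.4724], [0.0, 0.0, 0.0, 1.0]]
top [[476.2283350811889, 0.0, 321.0434115686193], [0.0, 476.2283350811889, 234.54311335617126], [0.0, 0.0, 1.0]] [[-0.004, -0.999, 0.0448, 0.528], [-0.9999, 0.0033, -0.0157, 0.0208], [0.0155, -0.0449, -0.9989, 0.9746], [0.0, 0.0, 0.0, 1.0]]
wrist [[340.8680138986375, 0.0, 321.6504679539688], [0.0, 340.8680138986375, 240.33543734085535], [0.0, 0.0, 1.0]] [[0.2737, 0.9174, 0.289, 0.11], [0.9618, -0.2604, -0.0844, 0.6713], [-0.0022, 0.3011, -0.9536, 0.373], [0.0, 0.0, 0.0, 1.0]]
```

View pics/scene0.png

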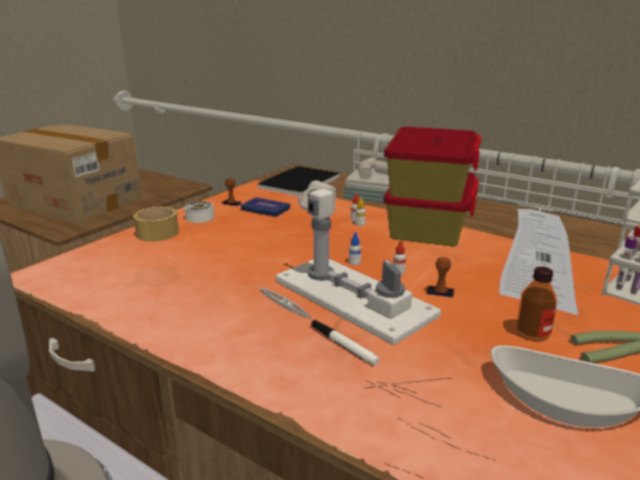

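View pics/top0.png

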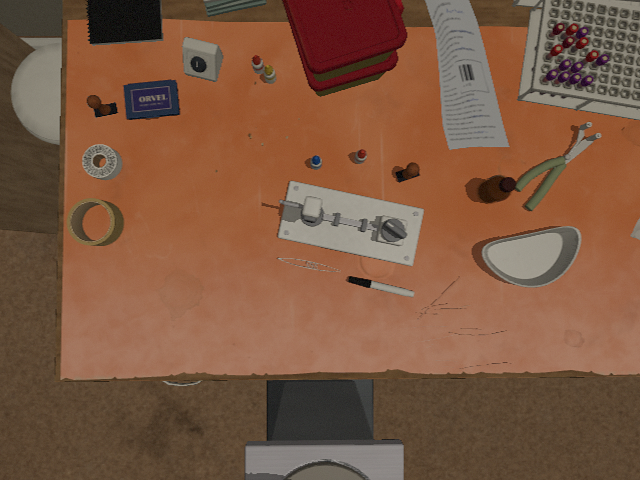

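Run:
```python
from bench import r
from scipy.spatial.transform import Rotation as R
print(R.from_rotvec(r.get_obs()['orientation']).as_matrix().round(3))
for c in ["scene","top"]:
  for t in ["hanger_base","knob_grip","lock_knob","mast_head","button_face","dropper_vial_a","date_stamp","tweezers","marker_pen"]:
    print(c,t,[( [int(v) for v in d["rect"]],round(d["p"],2)) for d in r.recognise(c,t)][:3])
```

```text
[[ 0.273 -0.    -0.962]
 [ 0.962 -0.001  0.273]
 [-0.001 -1.    -0.   ]]
scene hanger_base [([277, 187, 438, 346], 0.87)]
scene knob_grip [([377, 259, 405, 300], 0.83)]
scene lock_knob [([377, 261, 404, 297], 0.61), ([274, 188, 438, 345], 0.3)]
scene mast_head [([296, 188, 331, 220], 0.76)]
scene button_face [([306, 196, 319, 214], 0.53)]
scene dropper_vial_a [([390, 244, 404, 271], 0.6), ([346, 234, 360, 265], 0.51)]
scene date_stamp [([424, 255, 450, 294], 0.69), ([308, 316, 378, 366], 0.16)]
scene tweezers [([261, 289, 308, 321], 0.85)]
scene marker_pen [([308, 319, 381, 363], 0.91), ([306, 197, 321, 211], 0.45)]
top hanger_base [([275, 183, 423, 265], 0.61)]
top knob_grip []
top lock_knob [([380, 218, 405, 239], 0.74)]
top mast_head [([282, 198, 322, 224], 0.77)]
top button_face []
top dropper_vial_a [([356, 147, 367, 164], 0.52)]
top date_stamp [([394, 163, 421, 181], 0.83)]
top tweezers []
top marker_pen [([351, 275, 415, 295], 0.84)]
```

Run:
```python
import cv2
a=cv2.imread("pics/top0.png")[165:280,255:440]; cv2.imwrite("pics/topz.png",cv2.resize(a,None,fx=4.3,fy=4.3,interpolation=cv2.INTER_CUBIC))
a=cv2.imread("pics/scene0.png")[175:355,260:450]; cv2.imwrite("pics/scenez.png",cv2.resize(a,None,fx=3.3,fy=3.3,interpolation=cv2.INTER_CUBIC))
```

```text
(no output)
```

View pics/topz.png

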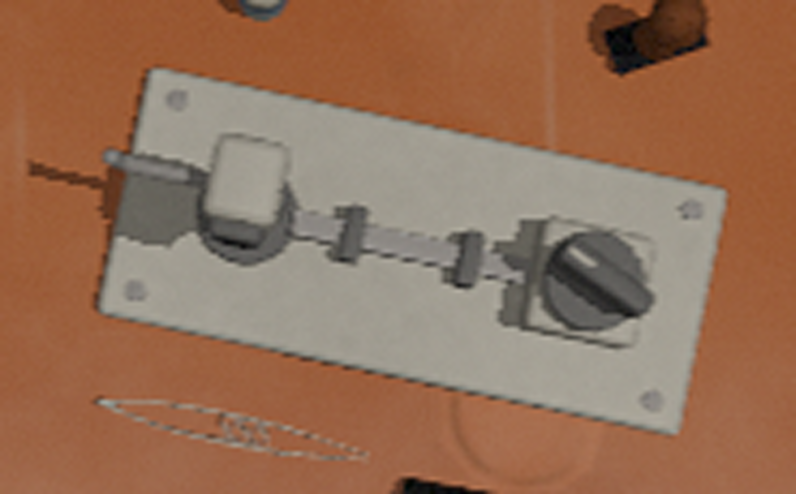

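View pics/scenez.png

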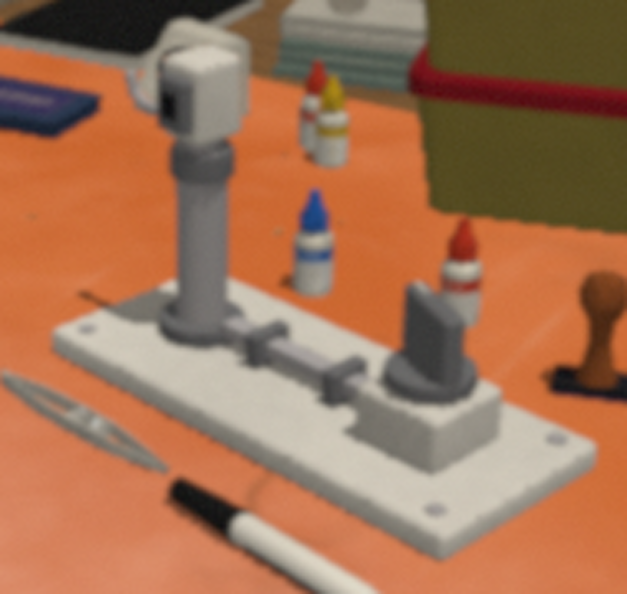

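```bash
cat > h.py <<'E'
import numpy as np
from scipy.optimize import least_squares
TK=np.array([[476.2283350811889,0,321.0434],[0,476.228,234.5431],[0,0,1]]);TM=np.array([[-0.004,-0.999,0.0448,0.528],[-0.9999,0.0033,-0.0157,0.0208],[0.0155,-0.0449,-0.9989,0.9746]])
SK=np.array([[546.2548,0,312.9826],[0,546.2548,237.7065],[0,0,1]]);SM=np.array([[0.5719,-0.3302,0.7509,-0.1187],[-0.8203,-0.225,0.5258,-0.475],[-0.0047,-0.9167,-0.3996,0.4724]])
def proj(K,M,P):
    c=(np.atleast_2d(P)-M[:,3])@M[:,:3]; q=c@K.T; return q[:,:2]/q[:,2:]
def back(K,M,uv,z):
    d=M[:,:3]@np.linalg.inv(K)@np.array([uv[0],uv[1],1.]); return M[:,3]+d*(z-M[2,3])/d[2]
tz=lambda p:(np.atleast_2d(p)+.5)/4.3-.5+[255,165]
sz=lambda p:(np.atleast_2d(p)+.5)/3.3-.5+[260,175]
def w(b,P):
    P=np.atleast_2d(P).astype(float);c,s=np.cos(b[2]),np.sin(b[2])
    return np.c_[b[0]+c*P[:,0]-s*P[:,1],b[1]+s*P[:,0]+c*P[:,1],P[:,2]]
E
python3 - <<'E'
from h import *
top=tz([(152,68),(727,187),(680,434),(98,313)]); L=np.array([(.06,.14,.016),(.06,-.14,.016),(-.06,-.14,.016),(-.06,.14,.016)])
st=sz([(597,447),(442,536),(53,333)]); LS=L[[1,2,3]]
def res(b,which):
    o=[]
    if 't' in which:o.append(proj(TK,TM,w(b,L))-top)
    if 's' in which:o.append(proj(SK,SM,w(b,LS))-st)
    return np.concatenate(o).ravel()
for k in ['t','s','ts']:
    s=least_squares(res,[.56,0,-.2],args=(k,)); print(k,s.x.round(4),s.fun.round(2))
b=s.x
print('knob',w(b,[0,-.08,.08]).round(4),'mast',w(b,[0,.08,.1535]).round(4))
h=tz([(215,137),(290,143),(283,222),(207,218)]).mean(0); print('head obs top',back(TK,TM,h,.176))
e=[back(TK,TM,p,.092) for p in tz([(560,245),(650,305)])]; print('bar',e,(e[0]+e[1])/2)
d=e[0]-e[1]; a=np.arctan2(d[1],d[0]); print('bar ang world',a,'joint',a-b[2]-.32)
for n,c,z in [('va',(316,160),.03),('vb',(361,156),.03),('st',(407,172),.02)]:
    p=back(TK,TM,c,z);print(n,p.round(3))
for n,c in [('tw1',(278,259)),('tw2',(341,271)),('pen1',(347,279)),('pen2',(413,294))]: print(n,back(TK,TM,c,.008).round(3))
E
```

```text
t [ 0.5946 -0.0549 -0.208 ] [-0.73 -0.66  0.85 -0.2   0.33  0.45 -0.44  0.38]
s [ 0.5922 -0.0601 -0.2255] [ 1.44 -0.65 -0.27  1.16 -1.3  -1.78]
ts [ 0.5943 -0.0569 -0.2126] [ 0.46 -0.78  1.91  0.3   1.13  0.89  0.49  0.21  0.31 -2.37 -0.39 -0.46
 -2.49 -2.22]
knob [[ 0.5774 -0.1351  0.08  ]] mast [[0.6111 0.0213 0.1535]]
head obs top [0.61114126 0.02249626 0.176     ]
bar [array([ 0.5913225 , -0.11195945,  0.092     ]), array([ 0.56519451, -0.15072216,  0.092     ])] [ 0.57825851 -0.13134081  0.092     ]
bar ang world 0.9776997923647073 joint 0.8702550687715653
va [0.72  0.015 0.03 ]
vb [ 0.728 -0.075  0.03 ]
st [ 0.697 -0.169  0.02 ]
tw1 [0.522 0.093 0.008]
tw2 [ 0.497 -0.035  0.008]
pen1 [ 0.481 -0.047  0.008]
pen2 [ 0.45  -0.18   0.008]
```

```bash
cat >> h.py <<'E'
def pose():
    from bench import r
    from scipy.spatial.transform import Rotation as R
    o=r.get_obs(); m=R.from_rotvec(o['orientation']).as_matrix()
    return o['tcp_pos'],np.arctan2(m[1,0],m[0,0]),m,o
def rows(p0,a0,p1,a1,n,polar=False):
    out=[];p=np.array(p0,float)[:3];a=a0;p0=p.copy()
    r0,t0,r1,t1=np.hypot(*p0[:2]),np.arctan2(p0[1],p0[0]),np.hypot(*p1[:2]),np.arctan2(p1[1],p1[0])
    sp=np.round(-np.degrees(a1-a0)/n,2)
    for i in range(1,n+1):
        f=i/n
        q=p0+(np.array(p1)-p0)*f
        if polar: rr=r0+(r1-r0)*f;t=t0+(t1-t0)*f;q[:2]=rr*np.cos(t),rr*np.sin(t)
        d=q-p; x=np.array([np.cos(a),np.sin(a)]);z=np.array([-np.sin(a),np.cos(a)])
        v=np.round(np.array([d[:2]@x,-d[2],d[:2]@z])*100,1)
        out.append([*v.tolist(),float(sp)])
        p[:2]+=(v[0]*x+v[2]*z)/100;p[2]-=v[1]/100;a-=np.radians(sp)
    return out
E
python3 - <<'E'
from h import *
p,a,m,o=pose(); print(p,a)
for r_ in rows(p,a,[.578,-.132,.20],-.593,21,True): print(r_)
E
```

```text
[0.18448902 0.64933967 0.245323  ] 1.293969649305075
[-0.6, 0.2, -4.8, 5.15]
[-0.4, 0.2, -4.9, 5.15]
[-0.4, 0.2, -4.8, 5.15]
[-0.4, 0.3, -4.8, 5.15]
[-0.2, 0.2, -4.7, 5.15]
[-0.1, 0.2, -4.8, 5.15]
[-0.1, 0.2, -4.7, 5.15]
[0.0, 0.2, -4.7, 5.15]
[0.1, 0.2, -4.6, 5.15]
[0.2, 0.3, -4.7, 5.15]
[0.2, 0.2, -4.5, 5.15]
[0.4, 0.2, -4.6, 5.15]
[0.4, 0.2, -4.5, 5.15]
[0.4, 0.2, -4.5, 5.15]
[0.6, 0.2, -4.5, 5.15]
[0.6, 0.3, -4.4, 5.15]
[0.7, 0.2, -4.4, 5.15]
[0.8, 0.2, -4.3, 5.15]
[0.8, 0.2, -4.3, 5.15]
[0.9, 0.2, -4.3, 5.15]
[0.9, 0.2, -4.2, 5.15]
```

Emit:
send_rows:
  plan:
    - [-0.6,0,-4.8,5.15,1]
    - [-0.4,0,-4.9,5.15,1]
    - [-0.4,0,-4.8,5.15,1]
    - [-0.4,0,-4.8,5.15,1]
    - [-0.2,0,-4.7,5.15,1]
    - [-0.1,0,-4.8,5.15,1]
    - [-0.1,0,-4.7,5.15,1]
    - [0,0,-4.7,5.15,1]
    - [0.1,0,-4.6,5.15,1]
    - [0.2,0,-4.7,5.15,1]
    - [0.2,0,-4.5,5.15,1]
    - [0.4,0,-4.6,5.15,1]

```text
clock: 2.55
tcp_pos: [0.5728, 0.2586, 0.2454]
orientation: [-1.564, -0.167, 0.167]
contact_force: [-0.0, -0.1, 0.3]
grip_width: 0.0857
```

Emit:
send_rows:
  plan:
    - [0.4,0,-4.5,5.15,1]
    - [0.4,0,-4.5,5.15,1]
    - [0.6,0,-4.5,5.15,1]
    - [0.6,0,-4.4,5.15,1]
    - [0.7,0,-4.4,5.15,1]
    - [0.8,0,-4.3,5.15,1]
    - [0.8,0,-4.3,5.15,1]
    - [0.9,0,-4.3,5.15,1]
    - [0.9,0,-4.2,5.15,1]
    - [0,1,0,0,1]
    - [0,1,0,0,1]
    - [0,1,0,0,1]

```text
clock: 4.05
tcp_pos: [0.5778, -0.1304, 0.2143]
orientation: [-1.52, 0.463, -0.462]
contact_force: [-0.4, 1.0, -0.9]
grip_width: 0.0855
```

Run:
```python
from h import *
from bench import r
import cv2
p,a,m,o=pose(); print(p,a,o['clock'],o['joints'].round(2)); print(m.round(3))
f=r.grab_frame("wrist"); cv2.imwrite("pics/w1.png",f["image"][:,:,::-1]); print(f["camera_matrix"].round(1).tolist(),f["cam_to_world"].round(4).tolist())
f=r.grab_frame("top"); cv2.imwrite("pics/t1.png",f["image"][:,:,::-1])
```

```text
[ 0.57775203 -0.13036322  0.21426845] -0.59065872539345 4.05 [-0.37  0.43  0.65  1.82 -0.31  0.99 -0.19]
[[ 0.831 -0.001  0.557]
 [-0.557  0.001  0.831]
 [-0.001 -1.     0.   ]]
[[340.9, 0.0, 321.7], [0.0, 340.9, 240.3], [0.0, 0.0, 1.0]] [[0.8303, -0.531, -0.1692, 0.6207], [-0.5573, -0.7918, -0.25, -0.0652], [-0.0012, 0.3019, -0.9533, 0.3429], [0.0, 0.0, 0.0, 1.0]]
```

View pics/w1.png

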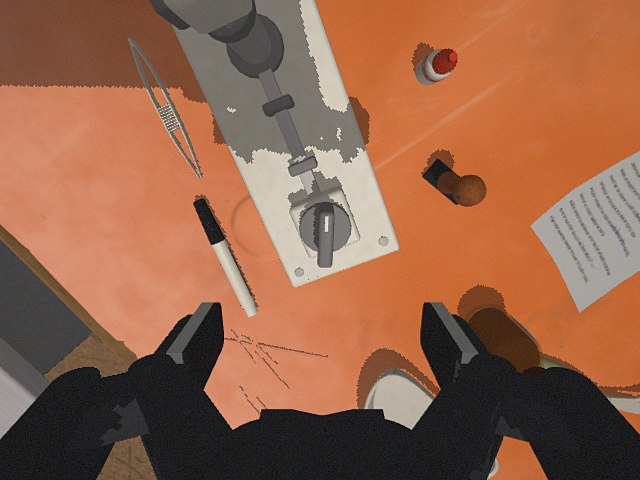

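Wrist view: knob bar runs vertically from about (327,206) to (325,267), centred between the jaws (which sit at x 210 and 432), head at top-left.

Run:
```python
from h import *
K=np.array([[340.87,0,321.65],[0,340.87,240.34],[0,0,1]]);M=np.array([[0.8303,-0.531,-0.1692,0.6207],[-0.5573,-0.7918,-0.25,-0.0652],[-0.0012,0.3019,-0.9533,0.3429]])
e=[back(K,M,p,.092) for p in [(327,208),(325,266)]];d=e[0]-e[1];print(e,np.linalg.norm(d),np.arctan2(d[1],d[0]),(e[0]+e[1])/2)
c=back(K,M,(326,227),.057);print('disc',c)
L=np.array([(.06,-.14,.016),(-.06,-.14,.016)]); 
for p in [(399,250),(298,286)]: print(back(K,M,p,.016))
for b in ([.5946,-.0549,-.208],[.5943,-.0569,-.2126]): print(w(b,L))
```

```text
[array([ 0.59366976, -0.11211783,  0.092     ]), array([ 0.56650394, -0.15015094,  0.092     ])] 0.046738628860138326 0.9505588586758944 [ 0.58008685 -0.13113439  0.092     ]
disc [ 0.57987265 -0.13218481  0.057     ]
[ 0.62214006 -0.20318782  0.016     ]
[ 0.51399801 -0.17887172  0.016     ]
[[ 0.62439627 -0.20427263  0.016     ]
 [ 0.50698277 -0.17949222  0.016     ]]
[[ 0.62340885 -0.20640811  0.016     ]
 [ 0.50611057 -0.18108786  0.016     ]]
```

Emit:
send_rows:
  plan:
    - [0.2,3,0,1.1,1]
    - [0,3,0,0,1]
    - [0,3,0,0,0.8]
    - [0,2.5,0,0,0.6]
    - [0,1.5,0,0,0.6]
    - [0,0.5,0,0,0.6]
    - [0,0,0,0,0.3]
    - [0,0,0,0,0]
    - [0,0,0,0,0]
    - [0,0,0,0,0]
    - [0,0,0,0,0]
    - [0,0,0,0,0]
  force: 40

```text
clock: 5.65
tcp_pos: [0.5794, -0.1332, 0.0813]
orientation: [-1.516, 0.479, -0.481]
contact_force: [-2.5, 1.1, 6.1]
grip_width: 0.0106
```

Run:
```python
from h import *
p,a,m,o=pose(); print(p,a,o['clock'],o['grip_width'],o['contact_force'],o['moment'])
```

```text
[ 0.57942365 -0.1332319   0.08126634] -0.6127255617576852 5.65 0.010637763521941608 [-2.53164738  1.13096297  6.13254823] [0.26307391 0.43545639 0.04510374]
```

Emit:
send_rows:
  plan:
    - [0,0,0,-5,0]
    - [0,0,0,-5,0]
    - [0,0,0,-5,0]
    - [0,0,0,-5,0]
    - [0,0,0,-5,0]
    - [0,0,0,-5,0]
    - [0,0,0,-5,0]
    - [0,0,0,-5,0]
    - [0,0,0,-5,0]
    - [0,0,0,0,0]

```text
clock: 6.9
tcp_pos: [0.5786, -0.133, 0.0813]
orientation: [-1.565, -0.136, 0.136]
contact_force: [-4.3, 2.1, 8.6]
grip_width: 0.0113
```

Run:
```python
from h import *
p,a,m,o=pose(); print(p,a,'joint~',a+1.571+.21-.32,o['clock'],o['grip_width'],o['contact_force'],o['moment'])
```

```text
[ 0.57862212 -0.13297219  0.08125724] 0.17348596401370564 joint~ 1.6344859640137055 6.9 0.011316833041514644 [-4.32209979  2.14055778  8.60224288] [0.38875392 0.90928622 0.04656743]
```

Emit:
send_rows:
  plan:
    - [0,0,0,-3,0]
    - [0,0,0,-3,0]
    - [0,0,0,-2,0]
    - [0,0,0,0,0]

```text
clock: 7.4
tcp_pos: [0.5785, -0.1331, 0.0813]
orientation: [-1.556, -0.245, 0.246]
contact_force: [-3.9, 1.1, 9.4]
grip_width: 0.0115
```

Run:
```python
from h import *
p,a,m,o=pose(); print(p,a,'joint~',a+1.571+.21-.32,o['clock'],o['grip_width'],o['contact_force'],o['moment'])
```

```text
[ 0.57845364 -0.13307788  0.0812501 ] 0.31238295083035833 joint~ 1.7733829508303585 7.4 0.011450900065245349 [-3.90780889  1.13250695  9.36415264] [0.38829437 0.95025155 0.05578406]
```

Emit:
send_rows:
  plan:
    - [0,0,0,-2,0]
    - [0,0,0,-2,0]
    - [0,0,0,0,0]

```text
clock: 7.78
tcp_pos: [0.5784, -0.1331, 0.0813]
orientation: [-1.549, -0.297, 0.297]
contact_force: [-4.8, 2.0, 9.8]
grip_width: 0.011
```

Run:
```python
from h import *
p,a,m,o=pose(); print(p,a,'joint~',a+1.571+.21-.32,o['clock'],o['grip_width'],o['contact_force'],o['moment'])
```

```text
[ 0.57843086 -0.133072    0.08127209] 0.3789079272557432 joint~ 1.8399079272557433 7.775 0.011046881755344632 [-4.79794825  1.98608901  9.79503077] [ 0.48473796  0.98123588 -1.05523908]
```

Emit:
send_rows:
  plan:
    - [0,0,0,0,0.5]
    - [0,0,0,0,0.8]
    - [0,0,0,0,1]
    - [0,0,0,0,1]
    - [0,1,0,0,1]

```text
clock: 8.4
tcp_pos: [0.5797, -0.1334, 0.0705]
orientation: [-1.55, -0.301, 0.299]
contact_force: [0.0, 0.5, 0.1]
grip_width: 0.0856
```

I slipped on the sign there: the last row went 1 cm down instead of up. There was no contact (force about 0). Lifting now.

Emit:
send_rows:
  plan:
    - [0,-1,0,0,1]
    - [0,-3,0,0,1]
    - [0,-4,0,0,1]
    - [0,-4,0,0,1]
    - [0,-4,0,0,1]
    - [0,-3,0,0,1]
    - [0,0,0,0,1]

```text
clock: 9.28
tcp_pos: [0.5804, -0.1337, 0.2635]
orientation: [-1.551, -0.304, 0.295]
contact_force: [-0.4, 0.3, 0.4]
grip_width: 0.0858
```

Run:
```python
from h import *
from bench import r
import cv2
p,a,m,o=pose(); print(p,a,o['clock'],o['joints'].round(2),o['contact_force'])
f=r.grab_frame("wrist"); cv2.imwrite("pics/w2.png",f["image"][:,:,::-1]); print(f["cam_to_world"].round(4).tolist())
for x in rows(p,a,[.611,.022,.26],-.21,8): print(x)
```

```text
[ 0.5804197  -0.13373346  0.26351724] 0.38176003275860376 9.275 [-0.15  0.34  0.35  1.76 -0.13  1.07  0.63] [-0.44343938  0.32893864  0.43136482]
[[0.9282, 0.3533, 0.1169, 0.5509], [0.3721, -0.8848, -0.2806, -0.061], [0.0043, 0.3039, -0.9527, 0.3919], [0.0, 0.0, 0.0, 1.0]]
[1.1, 0.0, 1.7, 4.24]
[0.9, 0.1, 1.7, 4.24]
[0.9, 0.0, 1.8, 4.24]
[0.6, 0.1, 1.9, 4.24]
[0.6, 0.0, 1.9, 4.24]
[0.4, 0.1, 1.9, 4.24]
[0.3, 0.0, 2.0, 4.24]
[0.1, 0.1, 2.0, 4.24]
```

View pics/w2.png

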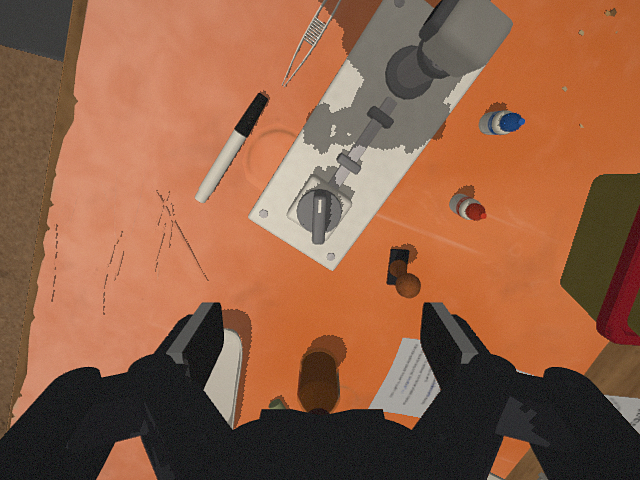

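Run:
```python
from h import *
K=np.array([[340.87,0,321.65],[0,340.87,240.34],[0,0,1]]);M=np.array([[0.9282,0.3533,0.1169,0.5509],[0.3721,-0.8848,-0.2806,-0.061],[0.0043,0.3039,-0.9527,0.3919]])
e=[back(K,M,p,.092) for p in [(320,193),(319,242)]];d=e[0]-e[1];print(np.linalg.norm(d),np.arctan2(d[1],d[0]),(e[0]+e[1])/2)
c=[back(K,M,p,.016) for p in [(248,216),(333,270)]];d2=c[1]-c[0];y=np.arctan2(d2[1],d2[0]);print(c,np.linalg.norm(d2),y,'joint',np.arctan2(d[1],d[0])-y-.32)
```

```text
0.04556341383085768 1.9302976252971535 [ 0.57800752 -0.1304094   0.092     ]
[array([ 0.50893717, -0.17578157,  0.016     ]), array([ 0.62337079, -0.20111268,  0.016     ])] 0.11720374703206315 -0.21784784370884788 joint 1.8281454690060015
```

Emit:
send_rows:
  plan:
    - [1.1,0,1.7,4.24,1]
    - [0.9,0,1.7,4.24,1]
    - [0.9,0,1.8,4.24,1]
    - [0.6,0,1.9,4.24,1]
    - [0.6,0,1.9,4.24,1]
    - [0.4,0,0,4.24,1]
    - [0.3,0,0,4.24,1]
    - [0.1,0,0,4.24,1]
    - [0,0,0,0,1]

```text
clock: 10.45
tcp_pos: [0.6054, -0.0359, 0.259]
orientation: [-1.565, 0.166, -0.162]
contact_force: [-0.3, -0.4, 0.2]
grip_width: 0.0852
```

Run:
```python
from h import *
from bench import r
import cv2
p,a,m,o=pose(); print(p,a,o['clock'],o['joints'].round(2),o['contact_force'])
f=r.grab_frame("wrist"); cv2.imwrite("pics/w3.png",f["image"][:,:,::-1]); print(f["cam_to_world"].round(4).tolist())
```

```text
[ 0.60542982 -0.03587632  0.25901191] -0.20925739935839982 10.45 [-0.38  0.37  0.43  1.73 -0.17  1.08 -0.09] [-0.34913647 -0.39682167  0.23292696]
[[0.9781, -0.1976, -0.0658, 0.6216], [-0.2082, -0.9323, -0.2957, 0.0408], [-0.0029, 0.3029, -0.953, 0.3875], [0.0, 0.0, 0.0, 1.0]]
```

View pics/w3.png

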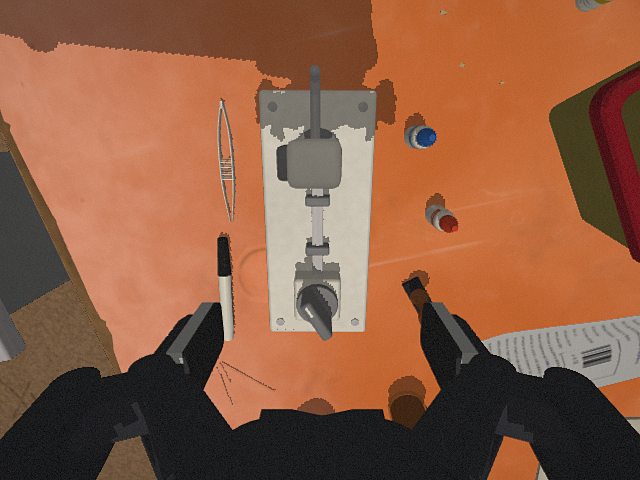

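Run:
```python
from h import *
K=np.array([[340.87,0,321.65],[0,340.87,240.34],[0,0,1]]);M=np.array([[0.9781,-0.1976,-0.0658,0.6216],[-0.2082,-0.9323,-0.2957,0.0408],[-0.0029,0.3029,-0.953,0.3875]])
print('head',back(K,M,(315,163.5),.176))
for q in [(262,91),(377,91),(271,331),(366,331)]: print(back(K,M,q,.016))
p,a,m,o=pose(); 
c,s=np.cos(-.212),np.sin(-.212)
t=np.array([.611,.0235])-.001*np.array([c,s]); print(t)
for x in rows(p,a,[*t,.259],-.212,4): print(x)
```

```text
head [0.61324582 0.02392592 0.176     ]
[0.57011649 0.09187197 0.016     ]
[0.68302573 0.06780179 0.016     ]
[ 0.50926008 -0.17763495  0.016     ]
[ 0.6253898 -0.2021301  0.016    ]
[0.61002239 0.02371042]
[-0.2, 0.0, 1.5, 0.05]
[-0.2, 0.0, 1.5, 0.05]
[-0.2, 0.0, 1.4, 0.05]
[-0.2, 0.0, 1.5, 0.05]
```

Emit:
send_rows:
  plan:
    - [-0.2,0,1.5,0,1]
    - [-0.2,0,1.5,0,1]
    - [-0.2,0,1.5,0,1]
    - [-0.1,0,1.4,0,1]
    - [0,2,0,0,1]
    - [0,2,0,0,1]
    - [0,2,0,0,1]
    - [0,0,0,0,1]

```text
clock: 11.5
tcp_pos: [0.6106, 0.0239, 0.1989]
orientation: [-1.565, 0.167, -0.162]
contact_force: [0.7, -0.1, 0.2]
grip_width: 0.0855
```

Run:
```python
from h import *
from bench import r
import cv2
p,a,m,o=pose(); print(p,a,o['clock'],o['joints'].round(2),o['contact_force'])
f=r.grab_frame("scene"); cv2.imwrite("pics/s4.png",cv2.resize(f["image"][130:350,220:460,::-1],None,fx=2.7,fy=2.7))
f=r.grab_frame("top"); cv2.imwrite("pics/t4.png",f["image"][:,:,::-1])
```

```text
[0.61061966 0.02391178 0.19889245] -0.20925669148703935 11.5 [-0.44  0.44  0.4   1.78 -0.2   0.96 -0.17] [ 0.67989275 -0.11272871  0.20874167]
```

View pics/s4.png

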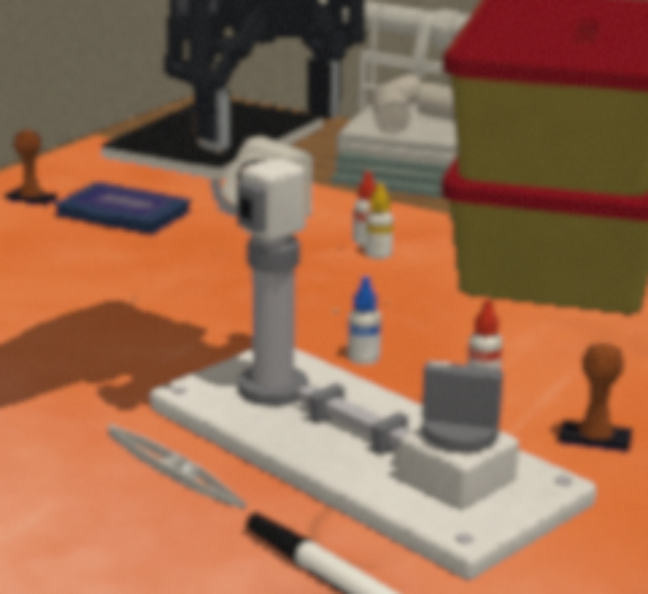

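The scene view shows the jaws above and either side of the head, with the knob bar now turned. Descending and squeezing.

Emit:
send_rows:
  plan:
    - [0,2,0,0,1]
    - [0,2,0,0,1]
    - [0,1,0,0,1]
    - [0,0,0,0,1]
    - [0,0,0,0,0.5]
    - [0,0,0,0,0.3]
    - [0,0,0,0,0]
    - [0,0,0,0,0]
    - [0,0,0,0,0]
    - [0,0,0,0,0]
  force: 60

```text
clock: 12.85
tcp_pos: [0.6126, 0.0231, 0.1513]
orientation: [-1.564, 0.164, -0.167]
contact_force: [3.5, -0.5, 5.6]
grip_width: 0.0336
```

Run:
```python
from h import *
from bench import r
import cv2
p,a,m,o=pose(); print(p,a,o['clock'],o['grip_width'],o['contact_force'],o['moment'])
f=r.grab_frame("scene"); cv2.imwrite("pics/s5.png",cv2.resize(f["image"][130:350,220:460,::-1],None,fx=2.7,fy=2.7))
```

```text
[0.61264115 0.02313603 0.15132056] -0.21045840028926616 12.85 0.03363769758091696 [ 3.49662367 -0.46360038  5.63629328] [ 0.1029746   0.62572714 -0.18646388]
```

View pics/s5.png

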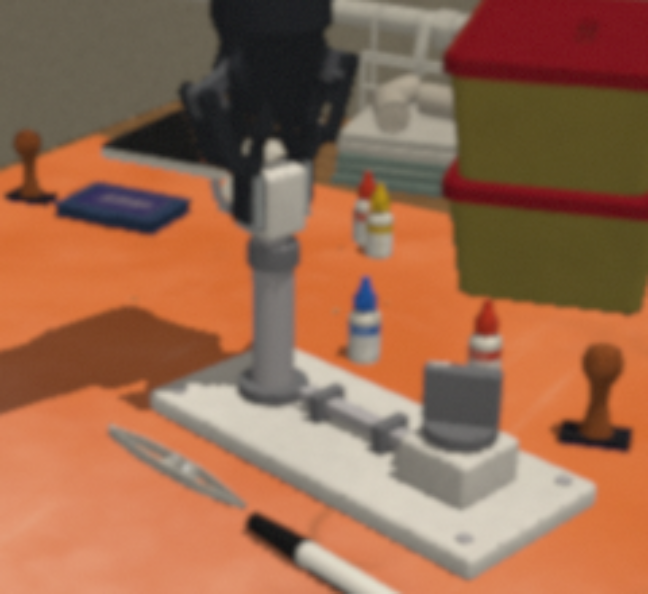

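Emit:
send_rows:
  plan:
    - [0,-0.5,0,0,0]
    - [0,-0.5,0,0,0]
    - [0,-0.5,0,0,0]
    - [0,-0.5,0,0,0]
    - [0,-0.5,0,0,0]
    - [0,-0.5,0,0,0]

```text
clock: 13.65
tcp_pos: [0.6126, 0.0231, 0.1799]
orientation: [-1.565, 0.164, -0.167]
contact_force: [8.1, -1.2, -5.8]
grip_width: 0.0335
```

Run:
```python
from h import *
from bench import r
import cv2
p,a,m,o=pose(); print(p,a,o['clock'],o['grip_width'],o['contact_force'],o['moment'])
f=r.grab_frame("scene"); cv2.imwrite("pics/s6.png",cv2.resize(f["image"][130:350,220:460,::-1],None,fx=2.7,fy=2.7))
```

```text
[0.61255959 0.02307681 0.17993318] -0.2103754979070832 13.65 0.03354353793029027 [ 8.13014839 -1.20744333 -5.81799569] [ 0.15672265 -0.54136622 -0.18141631]
```

View pics/s6.png

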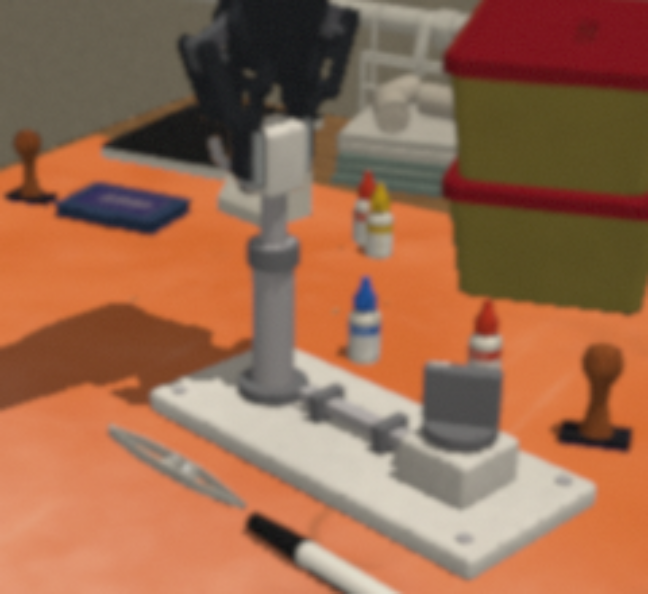

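The mast is moving (~29 mm up) and the grip holds. Continuing through the first stop.

Emit:
send_rows:
  plan:
    - [0.1,-0.5,0,0,0]
    - [0,-0.5,0,0,0]
    - [0,-0.5,0,0,0]
    - [0,-0.5,0,0,0]
    - [0,-0.5,0,0,0]
    - [0,-0.5,0,0,0]
    - [0,-0.5,0,0,0]
    - [0,-0.5,0,0,0]
    - [0,-0.5,0,0,0]
    - [0,-0.5,0,0,0]

```text
clock: 14.95
tcp_pos: [0.6126, 0.0231, 0.2293]
orientation: [-1.565, 0.165, -0.165]
contact_force: [6.8, -0.8, -6.1]
grip_width: 0.0333
```

Run:
```python
from h import *
from bench import r
import cv2
p,a,m,o=pose(); print(p,a,o['clock'],o['grip_width'],o['contact_force'],o['moment'])
f=r.grab_frame("scene"); cv2.imwrite("pics/s7.png",cv2.resize(f["image"][110:350,220:460,::-1],None,fx=2.5,fy=2.5))
```

```text
[0.61259904 0.02308346 0.22931397] -0.2102630748398421 14.95 0.03328452946183773 [ 6.76106969 -0.78909488 -6.09685422] [ 0.218444   -0.45156959 -0.19259226]
```

View pics/s7.png

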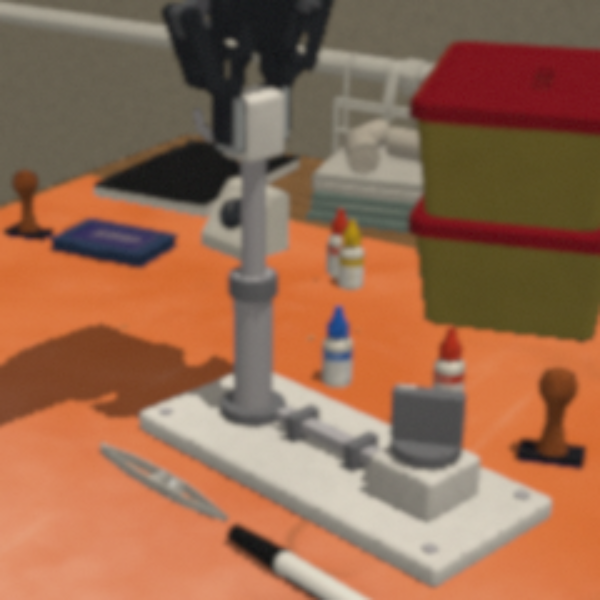

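Emit:
send_rows:
  plan:
    - [0.1,-0.4,0,0,0]
    - [0,-0.4,0,0,0]
    - [0,-0.3,0,0,0]
    - [0,0,0,0,0]

```text
clock: 15.5
tcp_pos: [0.6127, 0.023, 0.2411]
orientation: [-1.564, 0.166, -0.163]
contact_force: [-2.0, 1.8, -5.0]
grip_width: 0.0332
```

Emit:
send_rows:
  plan:
    - [0,-0.2,0,0,0]
    - [0,0,0,0,0]

```text
clock: 15.75
tcp_pos: [0.6127, 0.023, 0.2416]
orientation: [-1.565, 0.167, -0.163]
contact_force: [2.0, 2.3, -19.4]
grip_width: 0.0336
```

Emit:
send_rows:
  plan:
    - [0,-0.2,0,0,0]
    - [0,0,0,0,0]

```text
clock: 16.0
tcp_pos: [0.6125, 0.023, 0.2418]
orientation: [-1.566, 0.167, -0.162]
contact_force: [8.3, 1.4, -33.1]
grip_width: 0.0332
```

Emit:
send_rows:
  plan:
    - [0,0.1,0,0,0]
    - [0,0,0,0,0]
    - [0,0,0,0,0]
    - [0,0,0,0,0]
    - [0,0,0,0,0]
    - [0,0,0,0,0]
    - [0,0,0,0,0]
    - [0,0,0,0,0]

```text
clock: 17.0
tcp_pos: [0.6126, 0.023, 0.2418]
orientation: [-1.566, 0.167, -0.162]
contact_force: [5.7, 0.8, -27.7]
grip_width: 0.0332
```

Run:
```python
from h import *
from bench import r
import cv2
p,a,m,o=pose(); print(p,a,o['clock'],o['grip_width'],o['contact_force'],o['moment'])
f=r.grab_frame("scene"); cv2.imwrite("pics/s8.png",f["image"][:,:,::-1])
```

```text
[0.61261666 0.02301514 0.2418141 ] -0.20973101878343983 17.0 0.03316132406814213 [  5.68108283   0.82265597 -27.66975904] [ 0.65558414 -0.92339561 -0.27514881]
```

View pics/s8.png

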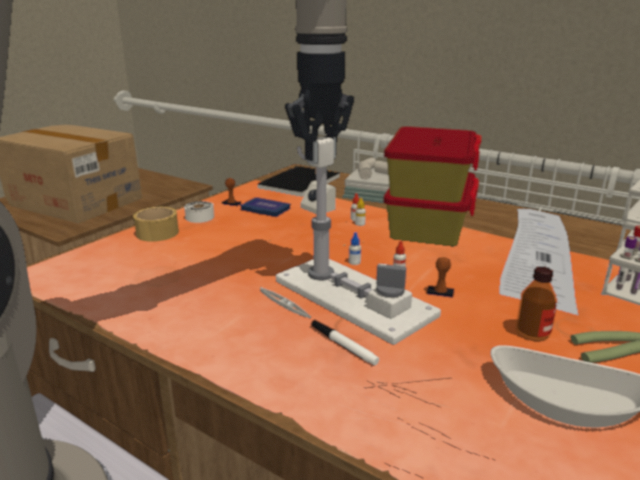

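The scene shows the head at about (323,150) on the extended rod, held in the gripper. The vials, stamp, tweezers and pen are at the same pixels as at the start. The stop is solid and the reading is steady.

```bash
python3 -c "
from bench import r
print(r.hand_in())"
```

```text
the job is handed in; nothing more can be done
None
```

I turned the lock knob anticlockwise to its end stop, then squeezed the head's release button and pulled the mast up past the first stop to the solid second stop. I handed in at about 17 s of the 48 s, still gripping the head.

**Knob:** the turning moment jumped to about 1 N m at the stop. A wrist picture afterwards put the knob at about 1.83 rad, against a stop of 1.8, which is within measuring error.

**Button:** the grip stayed at 33 mm throughout, set to 60 N. The fully pressed size is 36 mm; the knob bar also read about 1 mm small, so I take the button as fully in.

**Mast:** the gripper rose 90.5 mm from where it first squeezed. The pull climbed from about 5 N to 33 N with almost no further movement, so that is the solid stop. I eased off to about 28 N, and it was steady for the last second.

**Small things:** in the last scene picture, the vials, stamp, tweezers and pen look unmoved by eye. I did not measure their positions again.

**One slip:** after letting go of the knob I sent one row the wrong way, so the tool went 1 cm down instead of up. The force stayed near zero, and the knob still read at its stop afterwards.

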